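# Press a filter cartridge's cap home with bench locking pliers

## Task

Slide the filter cartridge along the ledge of the bench-mounted locking pliers into the open jaws, up to the throat wall, and squeeze the loose handle over centre so that the pliers lock on it and press its orange cap fully home. Then flick the red release lever to let the locked pliers spring open (do not force the handle back), and leave the cartridge lying free between the open jaws. Leave the bottles, spanner and vial tray alone.

Things in the scene. Friction and masses are not known exactly. Their poses are not given: they have to be found in the camera images.
- press: Locking pliers fixed on a grey bench plate. Origin on the bench top (plate underside), z up. Plate: x -75..55, y -90..190 mm, 12 mm thick; its top at z 12 is the ledge. Jaws and ledge lie towards +y, the two handles run towards -y. The ledge is clear for x -70..30, y 33..190 except for the moving jaw. All parts stay below z 100 mm.
- fixed_jaw (a point): Centre of the fixed steel jaw's pressing face, at (30, 45, 29) mm in the press frame; the face looks to press -x, spans y 30..60, top z 46. An aluminium guide fence, its face also at x 30, y 60..185, top z 30, leads along the ledge to it.
- throat (a point): On the face of the steel throat wall behind the jaws, at (5, 33, 29) mm in the press frame; the face looks to press +y, spans x -20..45, top z 46.
- fixed_grip (a point): Middle of the fixed handle's blue grip, at (12, -135, 34) mm in the press frame. The fixed handle is a bar along press y down to y -175, 20 mm thick in x, z 22..46.
- nest (a point): Where the cartridge's origin belongs when loaded: on the ledge at (13, 45, 12) mm in the press frame, its body square against the throat wall and the fixed jaw. Up to 8 mm off towards press -x (the slack of the open jaws) is fine: the moving jaw pushes it up to the fixed jaw.
- pivot (a point): Pivot of the moving handle (vertical axis), at (-20, 0, 34) mm in the press frame.
- handle (a joint): Moving handle, rad: 0 fully open (light return spring), 0.42 shut at its stop and locked. Grows as it is pushed to press +x. At 0.42 it lies along press -y from the pivot; at 0 it stands off 0.42 rad towards press -x. Dead centre at 0.35: beyond it the handle snaps on to 0.42 and stays; short of it, it springs open. Up to about 10 N at 120 mm from the pivot.
- handle_push (a point): Point on the centre line of the moving handle, 120 mm from the pivot, z = 34 mm over the bench: where to push it. The handle is 18 mm thick, spans z 22..46 mm, has a blue grip from 82 to 172 mm from the pivot, and is pushed on its outer side (press -x side).
- release (a joint): Red release lever, rad: 0 upright (spring return), 0.6 fully flicked. Grows as its top is pushed to press -y (to the tails of the handles). On locked pliers 0.2 rad is free travel, then it forces the handle back over dead centre (by 0.25 to 0.45 rad), at about 6 to 10 N on its upper half; the handle then springs open by itself and the lever returns when let go.
- release_top (a point): Top of the red release lever: an upright blade 16 mm wide (press x), 5 mm thick (press y), standing on the fixed handle at x = 12, y = -125 mm in the press frame, hinged at z = 45 mm, top at z = 97 mm over the bench.
- cartridge: Loose filter cartridge, about 80 g: square steel body 34 x 24 x 24 mm (x, y, z) with an orange round cap (18 mm diameter, axis 12 mm over the underside) on its -x end. Origin: underside centre of the square body. The cap's end lies at x -31 mm when proud, -25 mm when home. It starts on the ledge, cap within 0.35 rad of press -x.
- cap (a joint): Travel of the orange cap on the cartridge, m: 0 standing proud, 0.006 fully home. It is a tight fit: it needs about 10 N and stays where it is pressed.
- pad: Black pressing pad on the moving jaw (steel block, y 35..59 in the press frame, top z 44), 6 x 24 x 24 mm, origin at its centre, facing press +x. Its face is at press x -26 with the handle open (56 mm from the fixed jaw) and moves 18 mm to +x at the lock. Sprung; presses with about 15 N when locked on a cartridge with its cap home.
- bottle_clear: Clear reagent bottle with blue cap, 70 mm diameter, 130 mm tall, origin underside centre. A bystander, not to be disturbed.
- bottle_amber: Amber reagent bottle with blue cap, 70 mm diameter, 130 mm tall, origin underside centre. A bystander, not to be disturbed.
- spanner: Steel spanner lying on the bench, about 180 mm long. A bystander, not to be disturbed.
- vial_tray: White tray, 90 x 150 mm, with eight sample vials, 47 mm high overall, origin underside centre. A bystander, not to be disturbed.
Not all that is in view belongs to the job. There is more than one size of the cartridge; the job needs the largest.

How it is judged:
By the outcome, as a careful person would: the job done as asked, in the order asked, and still so for the second after the job is handed in, with the robot touching nothing.
It also fails if it takes over 72 s, if anything falls off the work surface, if the arm or the gripper's body presses on something with over 40 N, if the wrist force passes 120 N, or if a joint passes its speed limit or range.

## Robot

A 7-joint arm with a two-finger parallel gripper is mounted at the origin on the work surface. World frame = base frame: x ahead of the robot, y to its left, z up, the work surface at z = 0. Lengths are in m, angles in rad, forces in N, time in s.
With the tool pointing down it reaches from about 0.35 to 0.9 m from the base axis. Payload 8.1 kg.
Tool frame: the origin (TCP) lies on the centre line of the jaws, within the pads' length; the fingertips stand 19 mm ahead of it and the grasp point (between the pads) is the TCP; z points along the fingers, y is the direction in which the jaws open and shut (so a half turn about z gives the same grasp; the last joint's range is limited). The gripper opens to 92 mm and grips with 3 to 60 N. Pads are 19 mm wide; open, the fingers measure 130 mm over their backs; the gripper's body (75 mm by 190 mm) begins 47 mm behind the grasp point.
Start: joints at [-1.44, 0.434, 0.025, 1.573, -0.012, 1.134, -0.075], TCP at [0.145, 0.608, 0.246] pointing down, gripper open.
Joint ranges: [-2.62, 2.62], [-0.44, 2.09], [-1.27, 1.32], [0.08, 2.57], [-1.32, 4.46], [0.12, 2], [-2.74, 2.74]. Speed limits (rad/s): [2.22, 2.22, 3.01, 3.01, 3.14, 3.14, 3.14].

## Interface

Orientations are given as a rotation vector (axis times angle).
In Python, from cell import monitor, imaging, workorder, outline_of gives the robot as it stands.
- The arm moves only by the tool move_arm, never from a script. Its argument "series" is a list of rows, each a list of 6 numbers: the shift along the world's x, y, z in cm, then the turn, a rotation vector about the world's x, y, z in degrees. A call has 1 to 8 rows; each row shifts and turns the commanded pose from where the row before left it; what a row does not reach is not made up. A row lasts 1/10 s, in which the tool goes at most 50 mm and 8.59 degrees, less where a joint would pass 70% of its speed; a pose out of reach is approached as far as the arm can. A call with a gripper value outside its range is refused whole. "grip" is the opening, from 0 (shut) to 1 (fully open), set as the call begins (left out, the last holds). The fingers move at their own pace and stop on an object; "force" is the grip in N (left out, the last holds). Time passes only in rows, so rows that do not move let the fingers close. It gives the time, the measured TCP pose, the force and the opening at its end, in the units of the state.
- monitor.observe(): the state, without advancing time (a new reading comes with each control period).
- imaging.get_image(name): name is "side" or "top"; returns a dict with "color" (400x640x3 uint8, red, green, blue), "fx", "fy", "cx", "cy" (pixels), "dist_coeffs" ([k1, k2, p1, p2, k3] as OpenCV has them; the pictures are not rectified), "rvec" (rotation vector, rad) and "tvec" (3), from world to camera coordinates, as OpenCV has them. Camera axes: x right, y down, z forward; pixel columns grow to the right and rows downward; lengths in m; the calibration is good to about 2 mm. A picture is of the moment at which its call begins. There is no depth.
- workorder.sign_off(): hands the job in, once; it reports no verdict.
Trained networks look in the newest picture that a camera, given by its name, has taken for a name from the list of things; names that differ only in an ending like _2 or _b are one class to them, and where a whole thing is asked for, a point or a joint stands for the part that bears it (a point fixed in the world has none). Each returns a list of dicts, best first, with "p" (0 to 1); they miss things now and then, are a little off and sometimes report something else, mostly with a low value. They report only what shows in the picture. A call takes as long as a camera call. They do not tell look-alikes from the thing itself.
- outline_of(camera, thing): "mask" (400x640 bool, what is visible of it) and "rect" ([left, top, width, height] in pixels, round what is visible of it).
The state is a dict: "clock": time; "joints": joint angles; "dq": joint speeds; "joint_efforts": joint torques, N m; "position": TCP position; "ee_rot": TCP orientation; "force": force on the tool from outside, world axes, zero at the start; "ft_torque": the same for the moment, N m; "width": opening from 0.0 (shut) to 1.0 (fully open).
Only numpy, scipy, OpenCV 4.12 (cv2) and the standard library are available. Lean on these libraries where they do the work, as an engineer would, in place of code of your own. Each camera call takes 0.05 s, during which the arm holds its last target. There are 200 camera calls.

## Working session

There is one attempt and no reset: what is moved stays moved. The work goes in short steps, Python scripts to look and compute and a tool call to move; the robot and the scene stay as the last step left them, time stands still between calls to the robot, and variables do not carry over. Pictures are saved under pics/ and viewed, about 8 in all and at most 12, crops included, and the job is handed in when it is done.

Besides the shell and the picture viewer there is one more tool, called after "Call:" in YAML: its name, and indented under it one key for each argument. move_arm: Moves the arm, as the interface text tells. Its arguments: {"type":"object","properties":{"series":{"type":"array"},"grip":{"type":"number"},"force":{"type":"number"}},"required":["series"]}

```bash
mkdir -p pics; ls
python3 - <<'E'
from cell import monitor, imaging, outline_of
import cv2
for n in("top","side"):
    im=imaging.get_image(n); cv2.imwrite(f"pics/{n}0.png",im["color"][:,:,::-1])
    print(n,{k:v for k,v in im.items() if k!="color"})
    for t in("press","fixed_jaw","pivot","handle","release","cartridge","pad","bottle_clear","bottle_amber","spanner","vial_tray"):
        try: print(t,[(round(o["p"],2),o["rect"]) for o in outline_of(n,t)][:5])
        except Exception as e: print(t,e)
print(monitor.observe())
E
```

```text
pics
top {'fx': 362.0440276667485, 'fy': 362.0440276667485, 'cx': 324.5061883029354, 'cy': 192.29045508513937, 'dist_coeffs': array([-0.01449413,  0.        ,  0.        ,  0.        ,  0.        ]), 'rvec': array([ 2.18963361, -2.16650506,  0.07199347]), 'tvec': array([0.0186837 , 0.63817747, 1.04920592])}
press [(0.6, [267.1, 183.6, 134.4, 78.4])]
fixed_jaw [(0.82, [269.1, 182.5, 132.4, 76.3])]
pivot [(0.95, [266.2, 180.9, 134.4, 77.1])]
handle []
release []
cartridge [(0.58, [284.3, 196.0, 14.3, 15.7]), (0.39, [246.9, 200.7, 11.4, 4.7])]
pad []
bottle_clear [(0.9, [166.2, 231.5, 32.5, 25.1])]
bottle_amber [(0.89, [165.5, 172.7, 33.8, 28.6])]
spanner [(0.87, [448.8, 193.1, 15.1, 60.7]), (0.74, [321.7, 220.3, 56.0, 39.2]), (0.35, [268.2, 180.6, 131.9, 77.1])]
vial_tray [(0.57, [300.2, 123.1, 50.5, 34.8])]
side {'fx': 396.4277168006222, 'fy': 396.4277168006222, 'cx': 317.9572409462932, 'cy': 200.12176195184836, 'dist_coeffs': array([-0.01472914,  0.        ,  0.        ,  0.        ,  0.        ]), 'rvec': array([ 0.24180277, -2.71788977,  1.381347  ]), 'tvec': array([0.62324021, 0.1
[... 665 characters left out ...]
.1])]
{'clock': 1.2, 'joints': array([-1.43960679,  0.43448922,  0.02496598,  1.5731845 , -0.01159005,
        1.13399699, -0.07511654]), 'dq': array([-1.43439197e-03, -3.17087877e-04, -4.02269364e-04, -1.23109844e-04,
       -3.76029530e-04, -5.55307008e-04, -5.18821272e-05]), 'joint_efforts': array([-5.87876675e-04, -6.67669773e+01,  9.83655117e-01, -3.14802468e+01,
       -6.06892188e-02,  3.28682922e-02,  1.71657956e-05]), 'position': array([0.14480503, 0.60801555, 0.24575415]), 'ee_rot': array([3.66502195e-01, 3.12013195e+00, 1.04281751e-04]), 'force': array([-0.42238033,  0.23958733, -0.1560679 ]), 'ft_torque': array([ 0.00711004, -0.0345646 , -0.07790092]), 'width': 0.998605525927498}
```

View pics/top0.png

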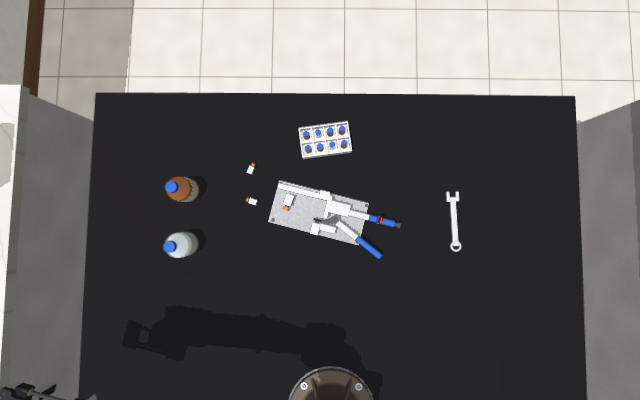

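View pics/side0.png

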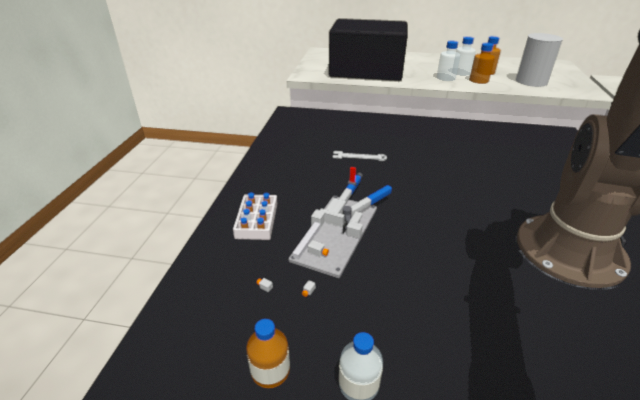

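Both pictures show the press at top (268–400, 181–262). Its jaws point left and its handles right. There are three cartridge candidates in the top view: (288,201) on the ledge, and (251,201) and (251,168) loose on the bench. The one on the ledge looks largest. I'll confirm that in one enlarged crop, which I'll also use for localisation.

```bash
cat > h.py <<'E'
import numpy as np, cv2
from cell import monitor, imaging, outline_of
def cam(n):
    im=imaging.get_image(n); K=np.array([[im["fx"],0,im["cx"]],[0,im["fy"],im["cy"]],[0,0,1.]])
    return im["color"],(K,im["dist_coeffs"],im["rvec"],im["tvec"])
def proj(c,P): return cv2.projectPoints(np.atleast_2d(np.asarray(P,float)),c[2],c[3],c[0],c[1])[0][:,0]
def back(c,uv,z):
    n=cv2.undistortPoints(np.array(uv,float).reshape(-1,1,2),c[0],c[1])[:,0]
    R=cv2.Rodrigues(c[2])[0]; o=-R.T@c[3]; d=np.c_[n,np.ones(len(n))]@R
    return o+d*((z-o[2])/d[:,2])[:,None]
def w(pose,P): # press mm -> world m
    x,y,a=pose[:3]; P=np.atleast_2d(np.asarray(P,float))/1000
    return np.c_[x+P[:,0]*np.cos(a)-P[:,1]*np.sin(a),y+P[:,0]*np.sin(a)+P[:,1]*np.cos(a),P[:,2]]
def crop(img,x0,y0,x1,y1,s): return cv2.resize(img[y0:y1,x0:x1,::-1],None,fx=s,fy=s,interpolation=cv2.INTER_CUBIC)
E
python3 - <<'E'
from h import *
a,ct=cam("top"); b,cs=cam("side")
A=crop(a,240,160,410,270,4.7)   # 799x517
B=crop(b,250,160,400,302,4.2)   
cv2.imwrite("pics/ta.png",A); cv2.imwrite("pics/sb.png",B); print(A.shape,B.shape)
for n,uv in(("ledge",(288,201)),("l",(251,201)),("m",(251,168))): print(n,back(ct,[uv],.02))
E
```

```text
(517, 799, 3) (596, 630, 3)
ledge [[0.61117173 0.13381705 0.02      ]]
l [[0.61000219 0.24419233 0.02      ]]
m [[0.70908246 0.24682054 0.02      ]]
```

View pics/ta.png

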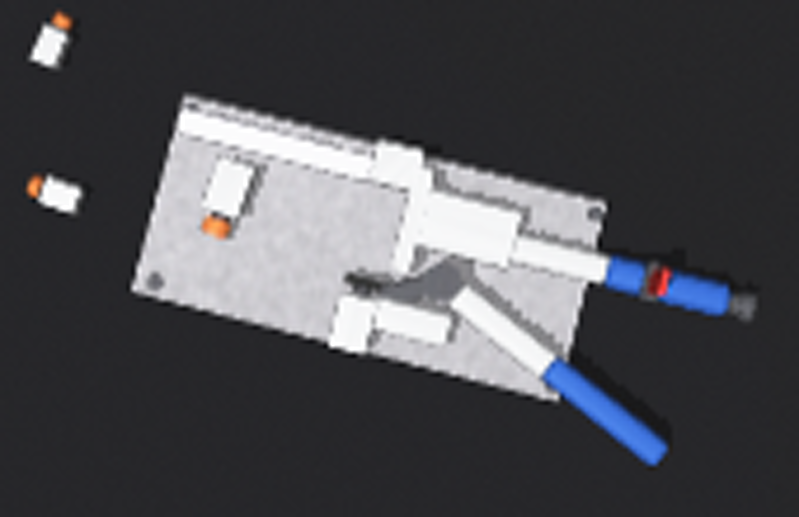

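View pics/sb.png

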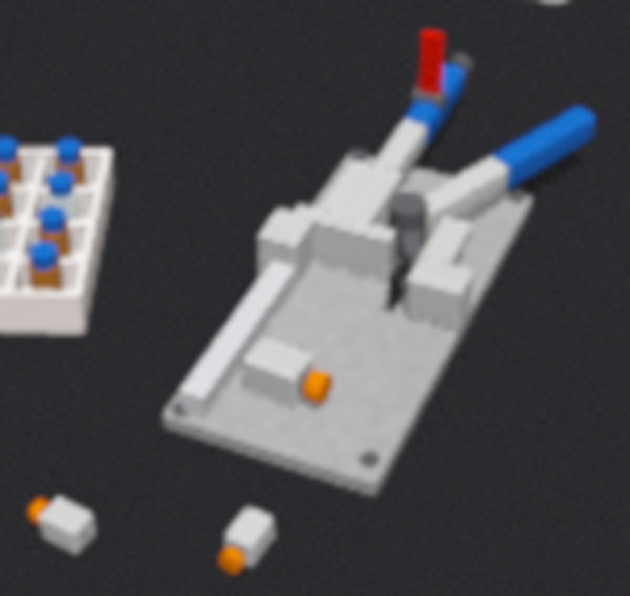

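The enlarged crops confirm it. The ledge cartridge, at (229,187) in the top crop, is clearly larger than the two at (50,45) and (55,193), so it is the one for the job. Next I'll fit the poses.

Run:
```python
from h import *
from scipy.optimize import least_squares
a,ct=cam("top"); b,cs=cam("side")
T=lambda p:np.array(p)/4.7+[240,160]-.4
S=lambda p:np.array(p)/4.2+[250,160]-.4
PT=[(55,190,12),(55,-90,12),(-75,-90,12),(-75,190,12),(12,-125,97)]; UT=T([(185,95),(605,200),(557,400),(133,292),(660,281)])
PS=[(55,190,12),(-75,190,12),(-75,-90,12),(12,-125,97)]; US=S([(165,411),(377,481),(533,199),(432,32)])
f=lambda p:np.r_[(proj(ct,w(p,PT))-UT).ravel(),(proj(cs,w(p,PS))-US).ravel()]
r=least_squares(f,[.6,.05,-.24],loss="soft_l1"); P=r.x; print(P,f(P).round(1)); np.save("press.npy",P)
# cartridge in press frame: mm,mm,rad
def cw(q,L):
    L=np.array(L,float); c,s=np.cos(q[2]),np.sin(q[2])
    return w(P,np.c_[q[0]+c*L[:,0]-s*L[:,1],q[1]+s*L[:,0]+c*L[:,1],L[:,2]+12])
CT=[(17,12,24),(17,-12,24),(-17,-12,24),(-17,12,24),(-31,0,12)]
UC=T([(220,158),(255,167),(240,216),(204,204),(213,236)])
SC=[(-17,-12,24),(17,12,24),(17,-12,24),(-17,12,24),(-31,0,12)];USC=S([(313,354),(246,362),(263,340),(300,376),(324,386)])
g=lambda q:np.r_[(proj(ct,cw(q,CT))-UC).ravel(),(proj(cs,cw(q,SC))-USC).ravel()]
r=least_squares(g,[0,140,0.],x_scale=[10,10,.1],loss="soft_l1"); q=r.x; print(q,g(q).round(1)); np.save("cart.npy",q)
print("cart world",cw(q,[(0,0,0)]),"yaw",q[2]+P[2])
for n,p in dict(nest=(13,45,12),push=(-20-120*np.sin(.42),-120*np.cos(.42),34),rel=(12,-125,97)).items(): print(n,w(P,p))
print("pad px",proj(ct,w(P,[(-26,47,44)])),"x axis",np.cos(P[2]),np.sin(P[2]))
# reprojection overlay
E=[(30,60,30),(30,185,30),(30,30,46),(30,60,46),(-20,33,46),(45,33,46),(-26,35,44),(-26,59,44),(-20,0,46),(12,-175,46),(-20-172*np.sin(.42),-172*np.cos(.42),46),(12,-125,97)]
A=crop(a,240,160,410,270,4.7)
for X in np.r_[proj(ct,w(P,E)),proj(ct,cw(q,CT))]: cv2.circle(A,tuple(int(v) for v in (X+.4-[240,160])*4.7),3,(0,0,255),-1)
B=crop(b,250,160,400,302,3.4)
for X in np.r_[proj(cs,w(P,E)),proj(cs,cw(q,SC))]: cv2.circle(B,tuple(int(v) for v in (X+.4-[250,160])*3.4),2,(0,0,255),-1)
cv2.imwrite("pics/ov.png",cv2.resize(np.hstack([cv2.resize(A,(745,482)),B[:482]]),None,fx=.64,fy=.64) if 0 else A)
from scipy.spatial.transform import Rotation as R
print(R.from_rotvec(monitor.observe()["ee_rot"]).as_matrix().round(3))
```

```text
[ 0.57708199 -0.00779042 -0.23809319] [-0.2 -0.1  0.8  0.5  0.6  0.4 -0.3 -0.   1.3  0.1 -0.8  1.2  0.   0.9
 -0.3 -0.4 -0.   0.5]
[ 3.86812685e+00  1.43465722e+02 -3.66358696e-02] [-0.2 -0.4  0.2 -0.   0.1  0.7 -0.1  0.9  1.  -0.   0.4 -0.1 -1.  -0.1
 -0.5 -0.9 -0.9  0.9  0.9  0.9]
cart world [[0.61467739 0.13071576 0.012     ]] yaw -0.2747290612148291
nest [[0.6003285  0.03287406 0.012     ]]
push [[ 0.48425307 -0.09801261  0.034     ]]
rel [[ 0.55926221 -0.1320943   0.097     ]]
pad px [[317.75140675 217.54687204]] x axis 0.9717894620785276 -0.23585004005326363
[[-0.973  0.232  0.   ]
 [ 0.232  0.973  0.   ]
 [-0.     0.    -1.   ]]
```

View pics/ov.png

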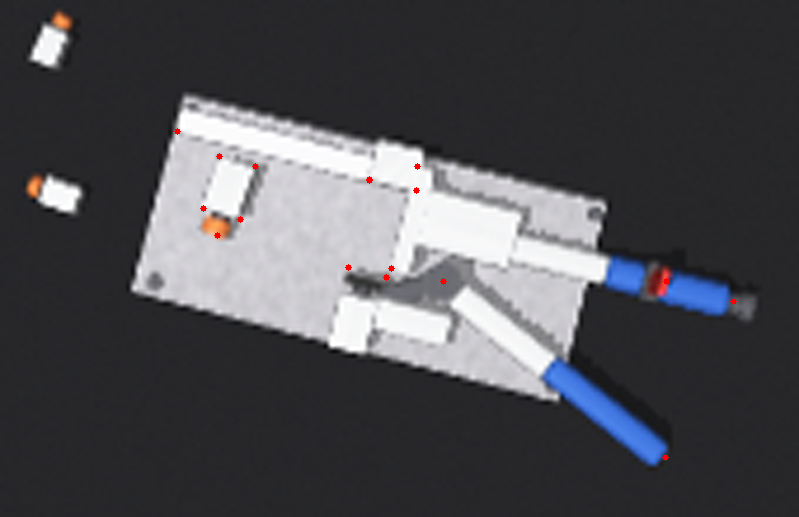

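Call:
move_arm:
  series:
    - [3,-3,0,0,0,0]
    - [3,-3,0,0,0,0]
    - [3,-3,0,0,0,0]
    - [3,-3,0,0,0,0]
    - [3,-3,0,0,0,0]
    - [3,-3,0,0,0,0]
    - [3,-3,0,0,0,0]
    - [3,-3,0,0,0,0]
  grip: 0.6

```text
clock: 2.2
position: [0.3859, 0.3667, 0.246]
ee_rot: [0.366, 3.12, 0.001]
force: [0.6, -0.5, 0.1]
width: 0.603
```

Call:
move_arm:
  series:
    - [3,-3,0,0,0,0]
    - [3,-3,0,0,0,0]
    - [3,-3,0,0,0,0]
    - [3,-3,0,0,0,0]
    - [3,-3,0,0,0,0]
    - [3,-3,0,0,0,0]
    - [3,-3,0,0,0,0]
    - [2,-2.7,0,0,0,0]

```text
clock: 3.0
position: [0.6166, 0.129, 0.2457]
ee_rot: [0.368, 3.119, -0.0]
force: [-0.3, -0.3, -0.6]
width: 0.599
```

Call:
move_arm:
  series:
    - [-0.15,0.15,-4,0,0,0]
    - [0,0,-4,0,0,0]
    - [0,0,-4,0,0,0]
    - [0,0,-4,0,0,0]
    - [0,0,-2,0,0,0]
    - [0,0,-1.5,0,0,0]
    - [0,0,-1.2,0,0,0]
    - [0,0,0,0,0,0]

```text
clock: 3.8
position: [0.6129, 0.1324, 0.0378]
ee_rot: [-0.366, -3.119, 0.001]
force: [-0.3, -0.6, 0.9]
width: 0.604
```

Call:
move_arm:
  series:
    - [0,0,0,0,0,0]
    - [0,0,0,0,0,0]
    - [0,0,0,0,0,0]
    - [0,0,0,0,0,0]
    - [0,0,0,0,0,0]
    - [0,0,0,0,0,0]
    - [0,0,0,0,0,0]
  grip: 0.15
  force: 8

```text
clock: 4.5
position: [0.6137, 0.1325, 0.0393]
ee_rot: [0.367, 3.119, 0.001]
force: [-1.6, -0.4, 6.2]
width: 0.27
```

Run:
```python
from h import *
a,ct=cam("top"); b,cs=cam("side"); P=np.load("press.npy")
p=monitor.observe()["position"]; c,s=np.cos(P[2]),np.sin(P[2]); d=p[:2]-P[:2]
print("tcp press mm",1000*(c*d[0]+s*d[1]),1000*(-s*d[0]+c*d[1]))
cv2.imwrite("pics/g.png",np.vstack([crop(b,270,190,400,282,6)[:,:,:]]))
```

```text
tcp press mm 2.506924664233405 144.9919079220279
```

View pics/g.png

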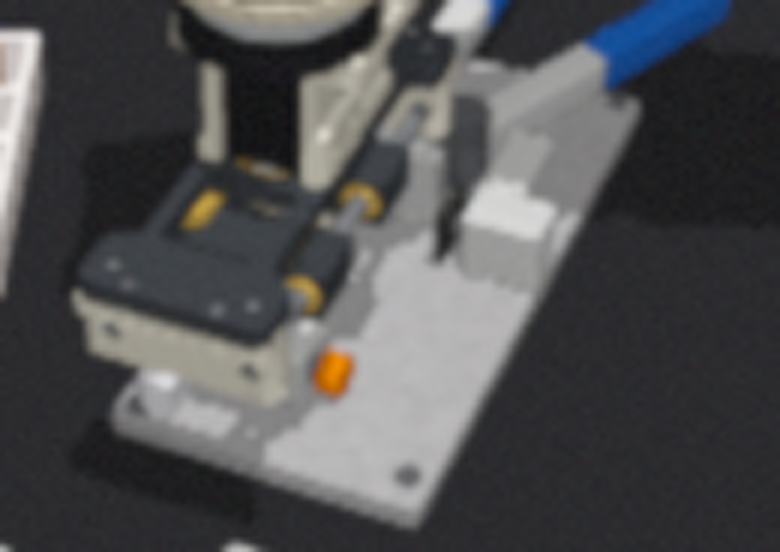

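Call:
move_arm:
  series:
    - [0,0,0.15,0,0,0]
    - [0,0,0,0,0,0]
    - [0.39,-0.09,0,0,0,0]
    - [0.2,-0.05,0,0,0,0]
    - [0,0,0,0,0,0]

```text
clock: 5.1
position: [0.6196, 0.1308, 0.0401]
ee_rot: [0.367, 3.12, -0.0]
force: [-0.4, 0.1, -0.9]
width: 0.267
```

Call:
move_arm:
  series:
    - [0.1,-0.02,0,0,0,0]
    - [0.1,-0.02,0,0,0,0]
    - [0,0,0,0,0,0]

```text
clock: 5.4
position: [0.6214, 0.1307, 0.0402]
ee_rot: [0.367, 3.12, 0.0]
force: [0.4, -0.3, -0.9]
width: 0.271
```

Call:
move_arm:
  series:
    - [0.1,-0.02,0,0,0,0]
    - [0,0,0,0,0,0]

```text
clock: 5.6
position: [0.6224, 0.1305, 0.0403]
ee_rot: [0.367, 3.12, 0.0]
force: [-0.0, -0.1, -0.7]
width: 0.27
```

Call:
move_arm:
  series:
    - [0.1,-0.02,0,0,0,0]
    - [0,0,0,0,0,0]

```text
clock: 5.8
position: [0.6231, 0.1302, 0.0402]
ee_rot: [-0.366, -3.12, 0.0]
force: [-0.5, 0.1, 0.7]
width: 0.264
```

Call:
move_arm:
  series:
    - [0.1,-0.02,0,0,0,0]
    - [0,0,0,0,0,0]

```text
clock: 6.0
position: [0.6238, 0.13, 0.0401]
ee_rot: [-0.367, -3.119, 0.0]
force: [-3.0, -0.7, -0.9]
width: 0.263
```

Call:
move_arm:
  series:
    - [-0.2,0.05,0,0,0,0]
    - [-0.21,-0.88,0,0,0,0]
    - [-0.21,-0.88,0,0,0,0]
    - [-0.21,-0.88,0,0,0,0]
    - [-0.21,-0.88,0,0,0,0]
    - [-0.21,-0.88,0,0,0,0]
    - [0,0,-0.1,0,0,0]
    - [0,0,0,0,0,0]

```text
clock: 6.8
position: [0.6119, 0.0858, 0.0394]
ee_rot: [0.368, 3.12, -0.0]
force: [-0.6, -2.1, 1.1]
width: 0.258
```

Call:
move_arm:
  series:
    - [0,0,0,0,0,0]
    - [0,0,0,0,0,0]
    - [0,0,0,0,0,0]
    - [0,0,4,0,0,0]
    - [0,0,2,0,0,0]
    - [0.9,3.7,0,0,0,0]
    - [0.3,1.2,0,0,0,0]
  grip: 0.5

```text
clock: 7.5
position: [0.6245, 0.1403, 0.1002]
ee_rot: [0.361, 3.119, 0.006]
force: [-0.1, 1.8, -0.7]
width: 0.497
```

Call:
move_arm:
  series:
    - [0,0,0,0,0,0]
    - [0,0,0,0,0,0]
    - [0,0,0,0,0,0]
    - [0,0,0,0,0,0]
    - [0,0,0,0,0,0]
    - [0,0,0,0,0,0]
  grip: 0

```text
clock: 8.1
position: [0.6237, 0.1351, 0.0992]
ee_rot: [-0.368, -3.12, 0.0]
force: [0.7, 0.7, -1.1]
width: 0.036
```

Call:
move_arm:
  series:
    - [0,0,-3,0,0,0]
    - [0,0,-2,0,0,0]
    - [0,0,-0.7,0,0,0]
    - [0,0,0,0,0,0]

```text
clock: 8.5
position: [0.6231, 0.1353, 0.0414]
ee_rot: [-0.367, -3.118, 0.001]
force: [0.9, 0.9, 0.4]
width: 0.005
```

Call:
move_arm:
  series:
    - [-0.24,-0.97,0,0,0,0]
    - [-0.24,-0.97,0,0,0,0]
    - [-0.24,-0.97,0,0,0,0]
    - [-0.24,-0.97,0,0,0,0]
    - [-0.24,-0.97,0,0,0,0]
    - [-0.24,-0.97,0,0,0,0]
    - [-0.12,-0.48,0,0,0,0]
    - [0,0,0,0,0,0]

```text
clock: 9.3
position: [0.6085, 0.0714, 0.0429]
ee_rot: [0.368, 3.119, 0.0]
force: [0.7, 0.6, 5.3]
width: 0.007
```

Run:
```python
from h import *
b,cs=cam("side")
cv2.imwrite("pics/p.png",crop(b,280,190,390,282,6))
```

```text
(no output)
```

View pics/p.png

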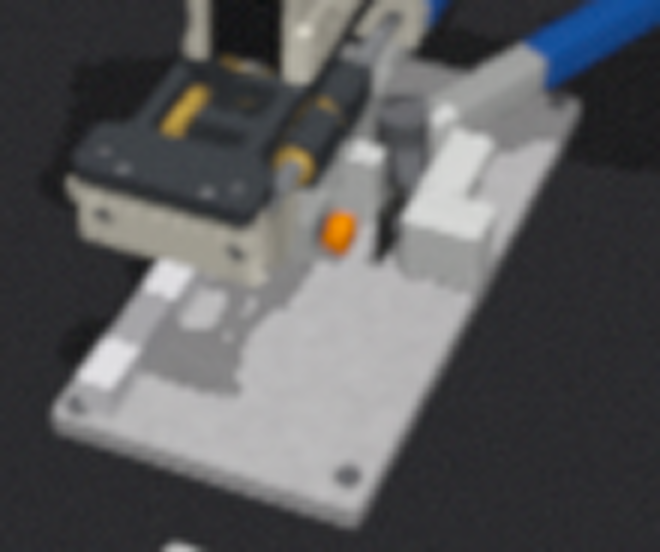

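Run:
```python
from h import *
b,cs=cam("side"); P=np.load("press.npy"); c,s=np.cos(P[2]),np.sin(P[2])
def pr(p): d=np.array(p)[:2]-P[:2]; return (1000*np.array([c*d[0]+s*d[1],-s*d[0]+c*d[1]])).round(1)
m=(b[...,0]>200)&(b[...,1]>80)&(b[...,1]<170)&(b[...,2]<80); m[:,:300]=0;m[:200]=0;m[245:]=0
ys,xs=np.where(m); print(len(xs),xs.mean(),ys.mean(),"cap",pr(back(cs,[(xs.mean(),ys.mean())],.026)[0]))
o=monitor.observe();print("tcp",pr(o["position"]),o["position"],o["force"])
```

```text
14 336.35714285714283 227.64285714285714 cap [-13.1  54.4]
tcp [11.8 84.6] [0.60846516 0.071633   0.04268279] [0.30221522 0.7796106  6.46761874]
```

Run:
```python
from h import *
b,cs=cam("side"); P=np.load("press.npy"); c,s=np.cos(P[2]),np.sin(P[2])
S=lambda p:np.array(p)/4.2+[250,160]-.4
for z in(34,46,60,70,80,90): print(z,proj(cs,w(P,[(-20,0,z)])),)
print(S((408,205)),S((408,195)),S((408,235)))
for k in range(3): print(monitor.observe()["force"].round(1))
```

```text
34 [[346.55546009 213.72142284]]
46 [[346.73971175 210.08957032]]
60 [[346.95780023 205.78889676]]
70 [[347.1156808  202.67426066]]
80 [[347.27534664 199.52333316]]
90 [[347.43682725 196.3354942 ]]
[346.74285714 208.40952381] [346.74285714 206.02857143] [346.74285714 215.55238095]
[1.1 0.  4. ]
[1.1 0.  4. ]
[1.1 0.  4. ]
```

Call:
move_arm:
  series:
    - [0,0,0.2,0,0,0]
    - [0,0,0,0,0,0]

```text
clock: 9.65
position: [0.6076, 0.0722, 0.044]
ee_rot: [-0.367, -3.119, 0.001]
force: [-0.0, -0.4, -0.8]
width: 0.007
```

Call:
move_arm:
  series:
    - [-0.12,-0.49,0,0,0,0]
    - [-0.05,-0.2,0,0,0,0]
    - [0,0,0,0,0,0]

```text
clock: 9.95
position: [0.6061, 0.065, 0.0441]
ee_rot: [-0.367, -3.12, 0.001]
force: [0.3, 0.2, -0.2]
width: 0.002
```

Call:
move_arm:
  series:
    - [-0.02,-0.1,0,0,0,0]
    - [0,0,0,0,0,0]

```text
clock: 10.15
position: [0.6061, 0.0646, 0.0442]
ee_rot: [-0.367, -3.12, 0.0]
force: [0.6, 0.7, 0.3]
width: 0.002
```

Call:
move_arm:
  series:
    - [-0.02,-0.1,0,0,0,0]
    - [0,0,0,0,0,0]

```text
clock: 10.35
position: [0.6061, 0.0637, 0.0443]
ee_rot: [0.366, 3.12, 0.0]
force: [0.2, 1.5, 0.3]
width: 0.001
```

Call:
move_arm:
  series:
    - [-0.02,-0.1,0,0,0,0]
    - [0,0,0,0,0,0]

```text
clock: 10.55
position: [0.6059, 0.0626, 0.0443]
ee_rot: [0.367, 3.12, 0.0]
force: [-0.2, 0.1, 0.5]
width: 0.006
```

Call:
move_arm:
  series:
    - [-0.02,-0.1,0,0,0,0]
    - [0,0,0,0,0,0]

```text
clock: 10.75
position: [0.6057, 0.0615, 0.0443]
ee_rot: [0.367, 3.12, -0.0]
force: [0.1, 0.7, 1.1]
width: 0.004
```

Call:
move_arm:
  series:
    - [-0.02,-0.1,0,0,0,0]
    - [0,0,0,0,0,0]

```text
clock: 10.95
position: [0.6054, 0.0605, 0.0443]
ee_rot: [0.367, 3.12, -0.0]
force: [1.4, 1.0, 0.1]
width: 0.006
```

Call:
move_arm:
  series:
    - [-0.02,-0.1,0,0,0,0]
    - [0,0,0,0,0,0]

```text
clock: 11.15
position: [0.6052, 0.0595, 0.0442]
ee_rot: [0.367, 3.12, -0.0]
force: [0.0, 1.5, 0.6]
width: 0.01
```

Run:
```python
from h import *
b,cs=cam("side"); P=np.load("press.npy"); c,s=np.cos(P[2]),np.sin(P[2])
def pr(p): d=np.array(p)[:2]-P[:2]; return (1000*np.array([c*d[0]+s*d[1],-s*d[0]+c*d[1]])).round(1)
m=(b[...,0]>200)&(b[...,1]>80)&(b[...,1]<170)&(b[...,2]<80); m[:,:300]=0;m[:200]=0;m[245:]=0
ys,xs=np.where(m); print(len(xs),xs.mean(),ys.mean(),"cap",pr(back(cs,[(xs.mean(),ys.mean())],.026)[0]))
o=monitor.observe();print("tcp",pr(o["position"]),o["position"],o["force"])
cv2.imwrite("pics/p2.png",crop(b,290,190,380,262,8))
```

```text
15 337.8 224.93333333333334 cap [-12.5  42.9]
tcp [11.4 72.1] [0.60520877 0.05956409 0.04423612] [-0.8619139   0.47633524 -0.36476088]
```

View pics/p2.png

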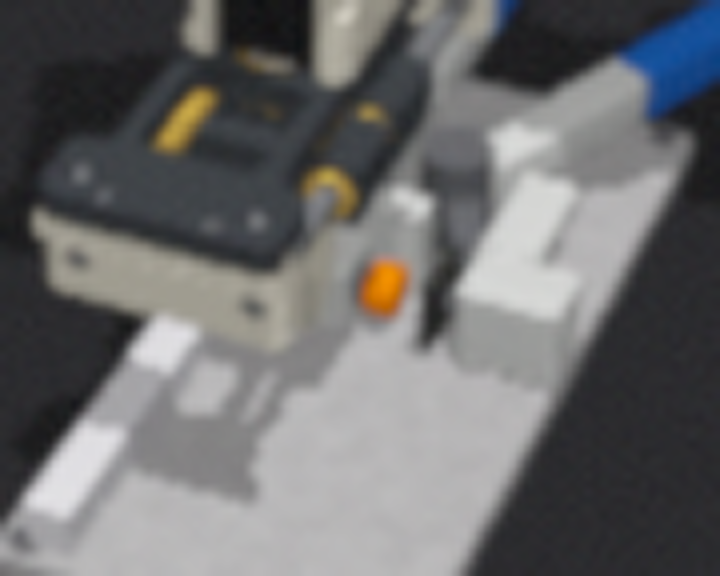

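Call:
move_arm:
  series:
    - [-0.02,-0.1,0,0,0,0]
    - [-0.02,-0.1,0,0,0,0]
    - [0,0,0,0,0,0]

```text
clock: 11.5
position: [0.6051, 0.0587, 0.0444]
ee_rot: [0.365, 3.12, 0.002]
force: [1.6, 4.6, 0.6]
width: 0.001
```

Call:
move_arm:
  series:
    - [-0.02,-0.1,0,0,0,0]
    - [-0.02,-0.1,0,0,0,0]
    - [0,0,0,0,0,0]

```text
clock: 11.8
position: [0.605, 0.0582, 0.0446]
ee_rot: [0.364, 3.119, 0.004]
force: [1.5, 9.3, 2.4]
width: 0.006
```

Call:
move_arm:
  series:
    - [0.24,0.97,0,0,0,0]
    - [0,0,4,0,0,0]
    - [0,0,4,0,0,0]
    - [0,0,3,0,0,0]
    - [-3,-3,0,0,0,0]
    - [-3,-3,0,0,0,0]
    - [-3,-3,0,0,0,0]
    - [-3,-3,0,0,0,0]

```text
clock: 12.6
position: [0.4852, -0.0561, 0.1541]
ee_rot: [-0.367, -3.119, 0.001]
force: [0.6, -0.4, -0.2]
width: 0.007
```

Call:
move_arm:
  series:
    - [-3,-3,0,0,0,0]
    - [-1.8,-0.6,0,0,0,0]
    - [0,0,0,0,0,0]

```text
clock: 12.9
position: [0.4356, -0.0925, 0.1541]
ee_rot: [-0.373, -3.117, 0.001]
force: [0.4, 0.2, -0.7]
width: 0.003
```

Run:
```python
from h import *
a,ct=cam("top"); b,cs=cam("side"); o=monitor.observe(); P=np.load("press.npy"); c,s=np.cos(P[2]),np.sin(P[2])
d=o["position"][:2]-P[:2]; print(o["position"],o["clock"],1000*(c*d[0]+s*d[1]),1000*(-s*d[0]+c*d[1]))
cv2.imwrite("pics/l.png",np.vstack([crop(a,265,175,365,220,8)[:,:,:][:300],crop(b,290,190,390,227,8)[:300]]))
```

```text
[ 0.43902994 -0.09073709  0.15442298] 13.0 -114.59454992284613 -113.16627917778236
```

View pics/l.png

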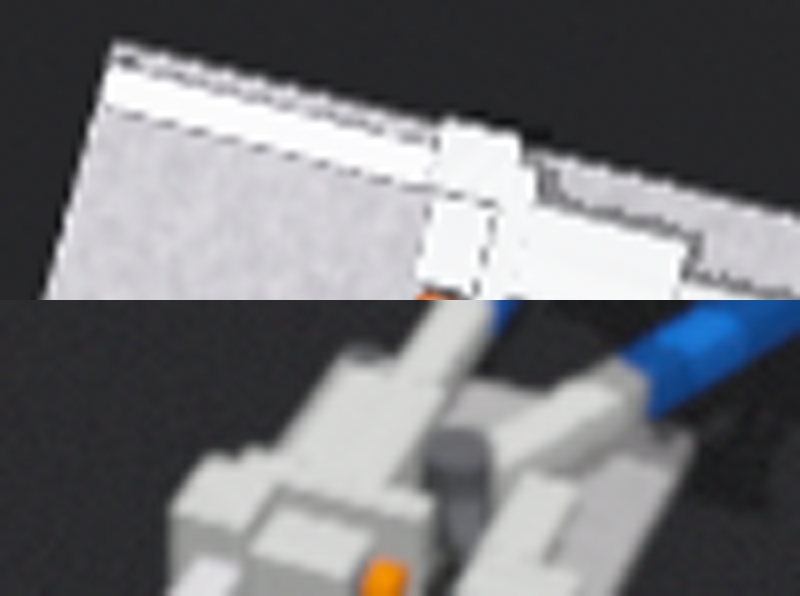

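The cartridge sits square in the jaws, against the throat wall (top half of the crop, about (460,245)), with its cap towards the pad. Next I'll lower beside the handle and squeeze it.

Call:
move_arm:
  series:
    - [0,0,-4,0,0,0]
    - [0,0,-4,0,0,0]
    - [0,0,-2.1,0,0,0]
    - [0,0,0,0,0,0]
    - [0.97,-0.24,0,0,0,0]
    - [0.97,-0.24,0,0,0,0]
    - [0.97,-0.24,0,0,0,0]
    - [0,0,0,0,0,0]

```text
clock: 13.8
position: [0.47, -0.0982, 0.0542]
ee_rot: [0.367, 3.118, -0.0]
force: [-3.5, 1.4, 0.9]
width: 0.007
```

Call:
move_arm:
  series:
    - [0.49,-0.12,0,0,0,0]
    - [0.49,-0.12,0,0,0,0]
    - [0.49,-0.12,0,0,0,0]
    - [0.49,-0.12,0,0,0,0]
    - [0.49,-0.12,0,0,0,0]
    - [0.49,-0.12,0,0,0,0]

```text
clock: 14.4
position: [0.4957, -0.1056, 0.0531]
ee_rot: [-0.368, -3.117, 0.001]
force: [-5.3, -1.0, 0.5]
width: 0.009
```

Call:
move_arm:
  series:
    - [0.39,-0.1,0,0,0,0]
    - [0.39,-0.1,0,0,0,0]
    - [0.29,-0.07,0,0,0,0]
    - [0.29,-0.07,0,0,0,0]
    - [0,0,0,0,0,0]

```text
clock: 14.9
position: [0.5114, -0.1081, 0.0534]
ee_rot: [0.366, 3.12, 0.001]
force: [-1.1, 0.5, 0.9]
width: 0.008
```

Call:
move_arm:
  series:
    - [0.2,-0.05,0,0,0,0]
    - [0.2,-0.05,0,0,0,0]
    - [0,0,0,0,0,0]

```text
clock: 15.2
position: [0.5116, -0.1083, 0.0527]
ee_rot: [-0.365, -3.114, -0.002]
force: [-11.5, 3.7, 9.2]
width: 0.008
```

Call:
move_arm:
  series:
    - [-1.5,0.36,0,0,0,0]
    - [-1.5,0.36,0,0,0,0]
    - [0,0,4,0,0,0]
    - [0,0,4,0,0,0]
    - [0,0,3,0,0,0]
    - [0,0,0,0,0,0]

```text
clock: 15.8
position: [0.488, -0.1027, 0.1674]
ee_rot: [0.365, 3.112, 0.001]
force: [1.0, -0.0, -0.2]
width: 0.005
```

Run:
```python
from h import *
a,ct=cam("top"); b,cs=cam("side")
o=monitor.observe();print(o["position"],o["force"])
cv2.imwrite("pics/lk.png",np.vstack([crop(a,290,180,410,230,6.5)[:300],crop(b,280,160,400,206,6.5)[:299]]))
```

```text
[ 0.48579344 -0.10210432  0.16394301] [ 0.45455061  0.48040762 -0.07504522]
```

View pics/lk.png

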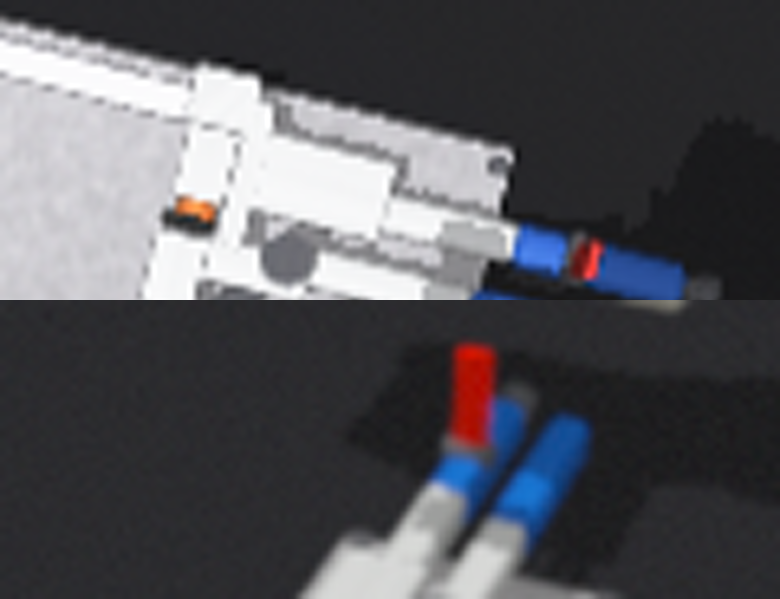

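Locked: the handles are parallel and the pad bears on the cap at (195,210). Next I'll flick the release.

Call:
move_arm:
  series:
    - [3,0.2,0,0,0,0]
    - [3,0.2,0,0,0,0]
    - [2.1,0,0,0,0,0]
    - [0,0,-3,0,0,0]
    - [0,0,-3,0,0,0]
    - [0,0,-1,0,0,0]
    - [0,0,0,0,0,0]

```text
clock: 16.6
position: [0.5643, -0.0981, 0.0911]
ee_rot: [-0.366, -3.116, 0.0]
force: [-0.2, 0.7, -0.6]
width: 0.005
```

Call:
move_arm:
  series:
    - [-0.24,-0.97,0,0,0,0]
    - [-0.12,-0.49,0,0,0,0]
    - [-0.12,-0.49,0,0,0,0]
    - [0,0,0,0,0,0]

```text
clock: 17.0
position: [0.5613, -0.1192, 0.0942]
ee_rot: [0.369, 3.118, -0.001]
force: [-0.3, -0.2, 1.1]
width: 0.006
```

Call:
move_arm:
  series:
    - [-0.12,-0.49,0,0,0,0]
    - [-0.12,-0.49,0,0,0,0]

```text
clock: 17.2
position: [0.559, -0.1269, 0.0934]
ee_rot: [0.365, 3.12, 0.001]
force: [0.7, 2.8, 0.0]
width: 0.006
```

Call:
move_arm:
  series:
    - [-0.07,-0.29,0,0,0,0]
    - [-0.07,-0.29,0,0,0,0]

```text
clock: 17.4
position: [0.5571, -0.1338, 0.0932]
ee_rot: [-0.367, -3.12, 0.0]
force: [0.4, -0.1, -0.2]
width: 0.003
```

Call:
move_arm:
  series:
    - [-0.07,-0.29,0,0,0,0]
    - [0,0,0,0,0,0]

```text
clock: 17.6
position: [0.5564, -0.137, 0.0932]
ee_rot: [-0.368, -3.12, 0.001]
force: [0.1, 1.2, 0.5]
width: 0.006
```

```bash
cat > st.py <<'E'
from h import *
b,cs=cam("side")
hs=cv2.cvtColor(b,cv2.COLOR_RGB2HSV); m=((hs[...,0]>100)&(hs[...,0]<125)&(hs[...,1]>150)&(hs[...,2]>70)).astype(np.uint8)
m[:,:335]=0;m[:,420:]=0;m[:165]=0;m[230:]=0
n,l,st,ce=cv2.connectedComponentsWithStats(m); print("blue",[(s[4],c.round(1)) for s,c in zip(st[1:],ce[1:]) if s[4]>8])
r=(b[...,0]>120)&(b[...,1]<60)&(b[...,2]<60); r[220:]=0; ys,xs=np.where(r)
if len(xs): print("red",len(xs),xs.mean(),ys.min(),ys.max())
P=np.load("press.npy")
for q in(0,.35,.42): print(q,proj(cs,w(P,[(-20-127*np.sin(.42-q),-127*np.cos(.42-q),46)])))
print(monitor.observe()["clock"])
E
python3 st.py
```

```text
blue [(np.int32(85), array([354.1, 184.5])), (np.int32(229), array([380.3, 193.4]))]
red 34 352.5 175 181
0 [[378.90416418 191.34177201]]
0.35 [[365.39647947 185.88280548]]
0.42 [[362.44890784 185.12281591]]
17.65
```

The handle sprang open: the blue grip is back at (380,193), the fully open position. Now I'll retreat clear.

Call:
move_arm:
  series:
    - [0.24,0.97,0,0,0,0]
    - [0.36,1.5,0,0,0,0]
    - [0,0,4,0,0,0]
    - [0,0,4,0,0,0]
    - [0,0,4,0,0,0]
    - [-4,0,0,0,0,0]
    - [-4,0,0,0,0,0]
    - [-4,0,0,0,0,0]

```text
clock: 18.45
position: [0.4417, -0.1099, 0.2134]
ee_rot: [0.363, 3.12, 0.001]
force: [-0.1, -0.5, -0.2]
width: 0.006
```

Call:
move_arm:
  series:
    - [-2,-3,0,0,0,0]
    - [0,-4,0,0,0,0]
    - [0,-4,0,0,0,0]
    - [0,-4,0,0,0,0]
    - [0,0,0,0,0,0]

```text
clock: 18.95
position: [0.4226, -0.2657, 0.2137]
ee_rot: [0.374, 3.118, -0.004]
force: [-0.2, 0.3, -0.6]
width: 0.007
```

```bash
python3 st.py
python3 - <<'E'
from h import *
a,ct=cam("top"); b,cs=cam("side")
print(monitor.observe()["position"])
cv2.imwrite("pics/f.png",np.vstack([crop(a,280,175,410,221,6)[:280],crop(b,270,160,400,260,6)[:320] if 0 else crop(b,290,190,400,240,5.5*780/605/1.182)[:]][:1]+[cv2.resize(b[195:248,270:400,::-1],(780,318),interpolation=cv2.INTER_CUBIC)]))
E
```

```text
blue [(np.int32(92), array([354.3, 183.8])), (np.int32(227), array([380.2, 193.6]))]
red 74 352.1081081081081 167 181
0 [[378.90416418 191.34177201]]
0.35 [[365.39647947 185.88280548]]
0.42 [[362.44890784 185.12281591]]
19.0
[ 0.4231648  -0.25995595  0.21301865]
```

View pics/f.png

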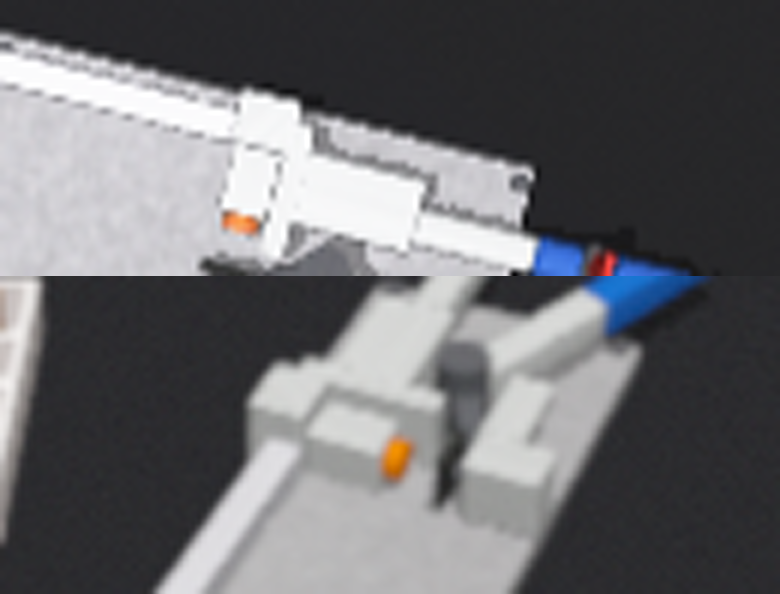

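```bash
python3 -c "
from cell import workorder; print(workorder.sign_off())"
```

```text
the job is handed in; nothing more can be done
None
```

The job is done and handed in at about 19 s of the 72 s allowed. The cartridge's orange cap is pressed in, and it lies free between the open jaws.

- **Loading:** I picked the largest of the three cartridges, the one on the ledge, and squared it against the fence. I then slid and pushed it along the ledge until I felt it meet the throat wall at about 9 N.
- **Locking:** I squeezed the handle to its stop at about 11 N. With the arm backed off, the pictures showed the handles parallel and the pad bearing on the cap.
- **Release:** I flicked the red lever. The handle sprang open by itself and the lever returned upright.

**Last checks:**
- **Handle:** it is at the fully open position, with the grip at (380,193) px against (379,191) predicted. That is about 2 px off, within the calibration.
- **Cap:** it stands about 8 mm out of the body, which matches fully home. I judged this by eye from the picture; I did not measure it to the millimetre.
- **Arm and bystanders:** the arm is clear of everything. I never moved near the bottles, spanner or vial tray, but I did not measure their positions again at the end.

**Disagreed with expectation:**
- **Upward force:** I saw a brief 5–6 N push upward on the fingers twice, while gripping and while pushing the cartridge. Both times it went away after I raised the tool 1.5–2 mm, and I did not find the cause.
- **Throat contact:** the wall contact came about 5 mm later than the finger dimensions suggested.
- **Release force:** I saw only up to about 3 N at the lever, but I read the force only at the end of each move, so a short peak could have been missed.

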